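# Take the cap off the run-out till-roll spindle

### The job

One of the three till-roll spindles on the counter has run out: only its thin brown cardboard core is left. Unscrew that spindle's cap anticlockwise until its thread lets go, lift it straight off, and set it down gently, open side down, wholly on the round cork mat so that the spindle can be refilled.

Things in the scene. Friction and masses are not known exactly. Their poses are not given: they have to be found in the camera images.
- cap: Screw cap of the run-out spindle: fluted round aluminium, 50 mm diameter, 36 mm high, 90 g, closed top, open below. Origin: centre of its lower rim, z up. Starts resting on the neck with its rim 68 mm (top 104 mm) above the counter, finger tight; grip it from above across the diameter, any yaw. The other two spindles, 130 mm or more away, carry the same cap.
- spindle: The run-out till-roll spindle, fixed: round black foot 84 mm in diameter, 8 mm thick; upright with a bare brown cardboard core 28 mm in diameter, top at 65 mm; then the threaded neck. Origin: centre of the foot's underside, z up. The other two are as tall but carry white paper rolls 72 to 80 mm in diameter.
- neck (a point): Centre of the top of the run-out spindle's steel neck, 90 mm up, inside the cap; z up. Coarse two-start thread: turned anticlockwise (from above) the cap lets go after about 0.7 rad, lifts off freely between 0.8 and 1.9 rad, meets a stop near 2.1; 1.3 is right. Clockwise it stops at 0.3. 2 mm vertical play: turn at constant height. Raise the cap over 25 mm to clear.
- mat: Round cork mat lying on the counter between the robot and the spindles, fixed, 120 mm in diameter and 5 mm thick. Origin: centre of its underside; z up.
Not all that is in view belongs to the job. What is shaped like the spindle but pink or purple is not meant.

How it is judged (in metres and radians):
On the way, in this order (a step that is already met when the one before it is completed fails the run):
1. the cap has been unscrewed anticlockwise while still seated on the neck (angle between the x axis of cap and the x axis of spindle, either way round above 0.5 rad and horizontal distance between cap and spindle below 0.01 m and z of cap in the frame of spindle below 0.08 m), for 0.05 s.
2. the cap has been lifted upright clear of the neck (z of cap in the frame of spindle above 0.095 m and angle between cap's own z axis and vertical below 0.4 rad), for 0.05 s.
At the end, for the whole second after the job is handed in: The run-out spindle's cap stands on the round cork mat, open side down (tilt under 0.15 rad), wholly on the mat (its centre within 37 mm of the mat's), its rim resting on the cork (within 4 mm), released and at rest (horizontal distance between cap and mat below 0.037 m and angle between cap's own z axis and vertical below 0.15 rad and z of cap in the frame of mat between 0.001 and 0.009 m and linear speed of cap below 0.03 m/s); the robot touches nothing.
It fails at once if the cap is dropped or thrown (it moves faster than 0.6 m/s while no finger touches it) (contact force between the fingers and cap below 0.05 N and linear speed of cap above 0.6 m/s).
It also fails if it takes over 42 s, if anything falls off the work surface, if the arm or the gripper's body presses on something with over 40 N, if the wrist force passes 120 N, or if a joint passes its speed limit or range.

### The arm

A 6-joint arm with a two-finger parallel gripper is mounted at the origin on the work surface. World frame = base frame: x ahead of the robot, y to its left, z up, the work surface at z = 0. Lengths are in mm, angles in rad, forces in N, time in s.
With the tool pointing down it reaches from about 300 to 750 mm from the base axis. Payload 8.5 kg.
Tool frame: the origin (TCP) lies at the very end of the fingers, on their centre line; the grasp point (between the pads) lies 19 mm behind it; z points along the fingers, y is the line along which they close (so a half turn about z gives the same grasp; the last joint's range is limited). The gripper opens to 85 mm and grips with 20 to 120 N. Pads are 22 mm wide; open, the fingers measure 114 mm over their backs; the gripper's body (76 mm by 85 mm) begins 54 mm behind the grasp point. The pads swing forward as they close: fully open they stand 13 mm farther back than shut.
Start: joints at [0.912, 0.381, 1.297, -0, 1.464, -0.215], TCP at [236.145, 496.705, 231.322] pointing down, gripper open.
Joint ranges: [-3.11, 3.11], [-0.89, 2.33], [0.22, 2.48], [-1.42, 4.56], [0.17, 2.85], [-2.88, 2.88]. Speed limits (rad/s): [2.39, 2.39, 3.14, 3.14, 3.14, 3.14].

### API

Orientations are given as a unit quaternion [w, x, y, z].
In Python, from workcell import r, optics gives the robot as it stands. The module is installed in compiled form; this text tells all that it offers.
- The arm moves only by the shell command python3 -m handwheel 'ROWS'. ROWS is a JSON object of lists of equal length, an entry for each row: "hand": the opening, from 0 (shut) to 1 (fully open); "xyz": the shift along the tool's x, y, z in cm, a list of three; "twist": the turn, a rotation vector about the tool's x, y, z in rad, a list of three. In form: {"hand": [hand, ...], "xyz": [[dx, dy, dz], ...], "twist": [[ax, ay, az], ...]}. A call has exactly 5 rows; each row is the pose to reach, as a shift and turn from the pose commanded when the call began, along the tool's axes at that moment; what a row does not reach only later rows make up. A row lasts 1/8 s, in which the tool goes at most 62.5 mm and 10.7 degrees, less where a joint would pass 70% of its speed; a pose out of reach is approached as far as the arm can. A call with a gripper value outside its range is refused whole. The fingers move at their own pace and stop on an object; the grip force is fixed at half the most. Time passes only in rows, so rows that repeat a pose let the fingers close, or fill a call up. It gives the time, the measured TCP pose, the force, the opening and the grip force at its end, in the units of the state.
- r.get_obs(): the state, without advancing time (a new reading comes with each control period).
- optics.snapshot(name): name is "scene" or "top" or "wrist"; returns a dict with "image" (480x640x3 uint8, red, green, blue), "vertical_fov" (degrees; the focal length in pixels is half the picture's height over the tangent of half this angle, whatever the lens; pixels are square), "cx", "cy" (the principal point, pixels), "world_from_camera" (4x4, takes a point from camera to world coordinates). Camera axes: x right, y down, z forward; pixel columns grow to the right and rows downward; lengths in mm; the calibration is good to about 2 mm. A picture is of the moment at which its call begins. There is no depth.
- r.job_done(): hands the job in; it is judged then, once.
Trained networks look in the newest picture that a camera, given by its name, has taken for a name from the list of things; names that differ only in an ending like _2 or _b are one class to them, and where a whole thing is asked for, a point or a joint stands for the part that bears it (a point fixed in the world has none). Each returns a list of dicts, best first, with "conf" (0 to 1); they miss things now and then, are a little off and sometimes report something else, mostly with a low value. They report only what shows in the picture. A call takes as long as a camera call. They do not tell look-alikes from the thing itself.
- optics.masks_of(camera, thing): "pixels" (480x640 bool, what is visible of it) and "rect" ([left, top, right, bottom] in pixels, round what is visible of it).
The state is a dict: "t": time; "qpos": joint angles; "qd": joint speeds; "joint_torque": joint torques, N m; "position": TCP position; "tcp_rot": TCP orientation; "contact_force": force on the tool from outside, world axes, zero at the start; "ft_torque": the same for the moment, N m; "width": finger opening in mm; "gripper_force": force on a finger pad.
Only numpy, scipy, OpenCV 4.12 (cv2) and the standard library are available. Lean on these libraries where they do the work, as an engineer would, in place of code of your own. Each camera call takes 0.05 s, during which the arm holds its last target. There are 200 camera calls.

## Working session

There is one attempt and no reset: what is moved stays moved. The work goes in short steps, Python scripts to look and compute and a shell command to move; the robot and the scene stay as the last step left them, time stands still between calls to the robot, and variables do not carry over. Pictures are saved under pics/ and viewed, at most 10 in all, crops included, and the job is handed in when it is done.

```bash
mkdir -p pics
cat > h.py <<'E'
from workcell import r, optics
import numpy as np, cv2
def snap(n):
    s=optics.snapshot(n); s['f']=240/np.tan(np.radians(s['vertical_fov'])/2); return s
def ray(s,u,v):
    T=np.array(s['world_from_camera']); d=T[:3,:3]@np.array([(u-s['cx'])/s['f'],(v-s['cy'])/s['f'],1]); return T[:3,3],d/np.linalg.norm(d)
def atz(s,u,v,z):
    o,d=ray(s,u,v); return o+d*(z-o[2])/d[2]
def tri(a,b):
    A=np.zeros((3,3));B=np.zeros(3)
    for o,d in (a,b):
        P=np.eye(3)-np.outer(d,d);A+=P;B+=P@o
    return np.linalg.solve(A,B)
E
python3 - <<'E'
from h import *
o=r.get_obs(); print(o['t'],o['position'],o['tcp_rot'],o['width'])
for c in('scene','top','wrist'):
    s=snap(c); cv2.imwrite(f'pics/{c}0.png',s['image'][:,:,::-1]); print(c,s['vertical_fov'],s['cx'],s['cy'],np.round(s['world_from_camera'],2).tolist())
    for n in('cap','spindle','mat'):
        for m in optics.masks_of(c,n)[:6]:
            y,x=np.nonzero(m['pixels']); print(n,round(m['conf'],2),m['rect'],x.mean().round(1),y.mean().round(1),len(x))
E
```

```text
0.0 [235.96832618 496.48137838 230.73028318] [-3.08399413e-04  2.20060713e-01  9.75485917e-01 -6.42549637e-04] 85.3720921465215
scene 42.52233625611535 314.5609591098663 240.17692044845163 [[-0.87, 0.42, -0.27, 770.63], [0.5, 0.73, -0.46, 564.75], [0.0, -0.53, -0.85, 983.74], [0.0, 0.0, 0.0, 1.0]]
cap 0.83 [255.1, 299.3, 287.8, 336.2] 270.6 317.9 984
spindle 0.73 [412.2, 237.8, 458.2, 285.3] 436.6 262.8 1653
spindle 0.67 [250.1, 320.6, 299.8, 362.5] 274.6 343.6 1309
spindle 0.62 [266.8, 136.4, 311.1, 186.8] 288.3 165.4 1344
spindle 0.57 [299.0, 359.4, 353.2, 416.1] 326.2 387.3 2103
mat 0.9 [291.7, 206.0, 355.0, 262.6] 325.3 233.2 2710
top 51.45163814323485 313.9706335950399 247.36034106589855 [[-0.0, -1.0, 0.1, 406.72], [-1.0, 0.0, 0.01, 56.65], [-0.01, -0.1, -1.0, 900.41], [0.0, 0.0, 0.0, 1.0]]
cap 0.87 [235.9, 154.2, 266.2, 189.0] 250.7 168.9 858
spindle 0.97 [167.9, 180.4, 214.3, 224.5] 192.0 198.5 1641
spindle 0.85 [220.5, 336.9, 266.2, 384.9] 241.6 360.0 1836
spindle 0.83 [233.2, 163.2, 279.6, 199.2] 259.5 186.1 960
spindle 0.83 [406.0, 268.8, 452.6, 314.4] 427.6 289.0 1761
mat 0.58 [304.3, 248.8, 367.8, 313.1] 334.4 282.0 3494
wrist 65.41501659385838 319.7156627234257 243.28070325507488 [[0.43, 0.87, 0.25, 174.04], [0.9, -0.41, -0.12, 526.92], [0.0, 0.28, -0.96, 374.18], [0.0, 0.0, 0.0, 1.0]]
spindle 0.97 [62.3, 336.0, 131.6, 380.8] 90.7 356.8 2056
mat 0.58 [74.7, 473.1, 91.6, 476.4] 80.3 476.4 89
```

View pics/scene0.png

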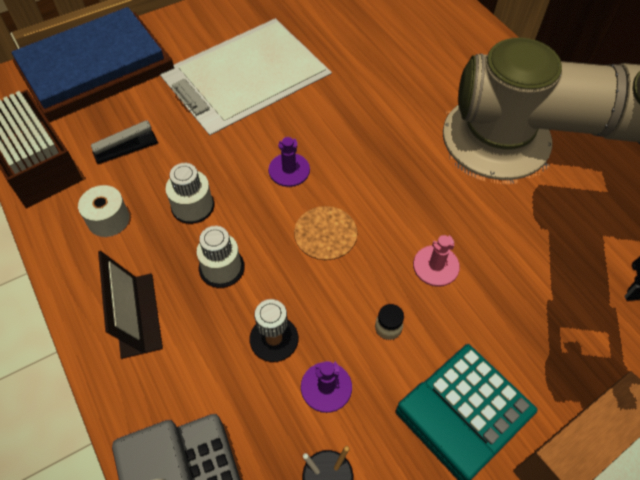

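View pics/top0.png

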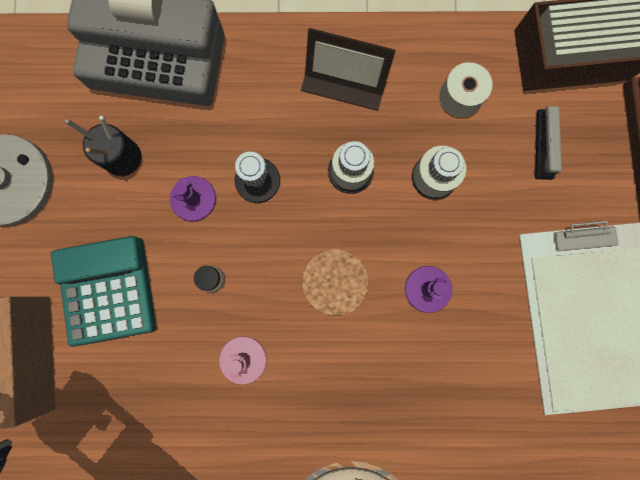

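The run-out spindle (black foot, brown core) has its cap at about scene (270,317) and top (250,168). The cork mat is at scene (325,233) and top (335,282). The purple and pink things are decoys.

Run:
```python
from h import *
a=snap('scene');b=snap('top')
print('cap tri',tri(ray(a,270.6,317.9),ray(b,250.7,168.9)))
print('captop tri',tri(ray(a,270.5,309),ray(b,250,164)),atz(b,250,164,104),atz(a,270.5,309,104))
print('mat',tri(ray(a,325.3,233.6),ray(b,335.7,281.5)),atz(b,335.7,281.5,5),atz(a,325.3,233.6,5))
print('foot',atz(b,257,180,8),atz(a,274,338,8))
from scipy.spatial.transform import Rotation as R
o=r.get_obs();q=o['tcp_rot'];M=R.from_quat([*q[1:],q[0]]).as_matrix();print(M.round(3))
C=np.array([575,174,200]);print('tool shift cm',M.T@(C-o['position'])/10,np.degrees(q[1]))
```

```text
cap tri [618.70668074 168.38632248  86.31974628]
captop tri [617.89162083 166.59715298 115.21304917] [622.35104556 167.16020139 104.        ] [614.58087867 162.59932421 104.        ]
mat [432.43362557  24.99904778  -2.48192865] [433.48899364  24.33027018   5.        ] [433.75665372  30.06201094   5.        ]
foot [618.46107407 167.31079284   8.        ] [617.90705765 169.81870447   8.        ]
[[-0.903  0.429  0.   ]
 [ 0.429  0.903  0.   ]
 [-0.     0.    -1.   ]]
tool shift cm [-44.45743292 -14.59484019   3.13371398] 12.60978869374625
```

```bash
python3 -m handwheel '{"hand":[1,1,1,1,1],"xyz":[[-5,-1.4,0],[-10.5,-2.9,0],[-16,-4.4,0],[-22,-6,0],[-28,-7.6,0]],"twist":[[0,0,0],[0,0,0],[0,0,0],[0,0,0],[0,0,0]]}'
python3 -m handwheel '{"hand":[1,1,1,1,1],"xyz":[[-6,-1.7,0],[-12,-3.3,0.5],[-17,-4.7,1],[-20.6,-5.7,1.5],[-20.6,-5.7,2]],"twist":[[0,0,0.15],[0,0,0.3],[0,0,0.45],[0,0,0.6],[0,0,0.7]]}'
python3 - <<'E'
from h import *
o=r.get_obs(); print(o['t'],o['position'],o['qpos'],o['contact_force'])
s=snap('wrist'); cv2.imwrite('pics/w1.png',s['image'][:,:,::-1]); print(np.round(s['world_from_camera'],2).tolist())
for n in('cap','spindle'):
  for m in optics.masks_of('wrist',n)[:4]:
    y,x=np.nonzero(m['pixels']); print(n,round(m['conf'],2),m['rect'],x.mean().round(1),y.mean().round(1),len(x),atz(s,x.mean(),y.mean(),104))
E
```

```text
t: 1.32
position: [457.7, 306.4, 231.5]
tcp_rot: [0.0, 0.22, 0.975, 0.0]
contact_force: [-0.2, 0.6, 0.4]
width: 85.1
gripper_force: 0.0
t: 1.95
position: [619.6, 165.6, 210.3]
tcp_rot: [-0.0, 0.544, 0.839, -0.0]
contact_force: [-0.5, -0.6, 0.3]
width: 85.5
gripper_force: 0.0
1.95 [619.62622838 165.6417238  210.2697066 ] [ 7.70860889e-02  5.58396365e-01  1.05500536e+00 -2.62165425e-04
  1.52866643e+00 -3.42859374e-01] [-0.46180674 -0.60899658  0.3494941 ]
[[0.91, 0.39, 0.11, 592.27], [0.41, -0.88, -0.25, 229.74], [0.0, 0.28, -0.96, 353.2], [0.0, 0.0, 0.0, 1.0]]
cap 0.95 [287.2, 192.8, 361.6, 271.8] 322.3 233.9 4392 [620.61397597 171.51700143 104.        ]
spindle 0.8 [290.6, 15.2, 391.6, 124.5] 341.7 69.5 8235 [588.80061083 271.1407526  104.        ]
spindle 0.68 [275.7, 166.3, 367.5, 234.9] 321.3 192.9 2940 [608.43191578 196.99815916 104.        ]
spindle 0.61 [0.0, 0.0, 32.5, 82.6] 13.1 41.0 2171 [402.26380539 204.70400113 104.        ]
```

View pics/w1.png

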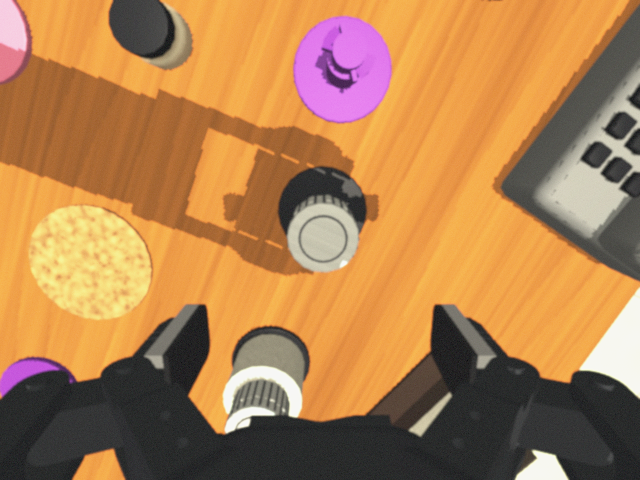

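The cap's top face is centred at wrist pixel (323,238), which gives about (621.5,168.5) at z=104. That agrees with the top camera, so I'm correcting by about 2 mm and descending.

```bash
python3 -m handwheel '{"hand":[1,1,1,1,1],"xyz":[[0.16,0.2,2],[0.16,0.2,5],[0.16,0.2,8],[0.16,0.2,10],[0.16,0.2,10]],"twist":[[0,0,0],[0,0,0],[0,0,0],[0,0,0],[0,0,0]]}'
python3 - <<'E'
from h import *
o=r.get_obs(); print(o['position'],o['contact_force'])
s=snap('wrist'); cv2.imwrite('pics/w2.png',s['image'][:,:,::-1])
for m in optics.masks_of('wrist','cap')[:2]:
    y,x=np.nonzero(m['pixels']); print(round(m['conf'],2),m['rect'],x.mean().round(1),y.mean().round(1),len(x),atz(s,x.mean(),y.mean(),104))
E
```

```text
t: 2.72
position: [618.3, 170.7, 110.5]
tcp_rot: [-0.001, 0.54, 0.842, -0.001]
contact_force: [-0.6, -1.0, 0.6]
width: 85.2
gripper_force: 0.0
[618.30665636 170.66045527 110.49960502] [-0.64703447 -0.9858902   0.63366295]
0.58 [268.1, 232.3, 381.1, 356.8] 322.0 298.1 10881 [619.63308301 173.54516646 104.        ]
```

View pics/w2.png

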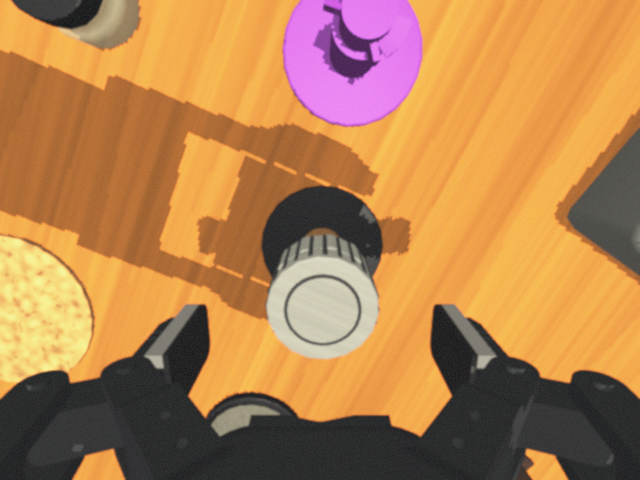

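The cap's top face is now centred at (323,310), between the pads at columns 207 and 433. That leaves about 3 mm along tool −x and 1.5 mm along +y to correct.

```bash
python3 -m handwheel '{"hand":[1,1,1,1,1],"xyz":[[-0.3,0.15,0.5],[-0.3,0.15,1.7],[-0.3,0.15,3],[-0.3,0.15,4],[-0.3,0.15,4]],"twist":[[0,0,0],[0,0,0],[0,0,0],[0,0,0],[0,0,0]]}'
python3 -m handwheel '{"hand":[0.7,0.5,0.4,0.3,0.2],"xyz":[[0,0,0],[0,0,0],[0,0,0],[0,0,0],[0,0,0]],"twist":[[0,0,0],[0,0,0],[0,0,0],[0,0,0],[0,0,0]]}'
python3 -m handwheel '{"hand":[0.2,0.2,0.2,0.2,0.2],"xyz":[[0,0,0],[0,0,0],[0,0,0],[0,0,0],[0,0,0]],"twist":[[0,0,0],[0,0,0],[0,0,0],[0,0,0],[0,0,0]]}'
```

```text
t: 3.45
position: [621.3, 168.1, 70.2]
tcp_rot: [-0.001, 0.541, 0.841, -0.001]
contact_force: [1.1, -0.2, 0.0]
width: 85.3
gripper_force: 0.0
t: 4.08
position: [622.0, 168.1, 72.1]
tcp_rot: [0.001, 0.541, 0.841, 0.0]
contact_force: [-1.9, -0.8, 5.5]
width: 48.7
gripper_force: 62.0
t: 4.7
position: [622.0, 168.1, 72.1]
tcp_rot: [0.0, 0.541, 0.841, 0.0]
contact_force: [-1.9, -0.7, 5.7]
width: 48.6
gripper_force: 62.0
```

Gripped with little side force. Now the turn, anticlockwise from above (tool −z).

```bash
python3 -m handwheel '{"hand":[0.2,0.2,0.2,0.2,0.2],"xyz":[[0,0,0],[0,0,0],[0,0,0],[0,0,0],[0,0,0]],"twist":[[0,0,-0.13],[0,0,-0.26],[0,0,-0.39],[0,0,-0.52],[0,0,-0.65]]}'
python3 -m handwheel '{"hand":[0.2,0.2,0.2,0.2,0.2],"xyz":[[0,0,0],[0,0,0],[0,0,0],[0,0,0],[0,0,0]],"twist":[[0,0,-0.13],[0,0,-0.26],[0,0,-0.39],[0,0,-0.52],[0,0,-0.65]]}'
python3 -m handwheel '{"hand":[0.2,0.2,0.2,0.2,0.2],"xyz":[[0,0,0],[0,0,0],[0,0,0],[0,0,0],[0,0,0]],"twist":[[0,0,-0.03],[0,0,-0.03],[0,0,-0.03],[0,0,-0.03],[0,0,-0.03]]}'
python3 - <<'E'
from h import *
o=r.get_obs(); print(o['qpos'],o['ft_torque'])
E
```

```text
t: 5.32
position: [622.0, 168.6, 72.1]
tcp_rot: [0.001, 0.242, 0.97, 0.001]
contact_force: [-1.5, 1.3, 5.8]
width: 48.6
gripper_force: 62.0
t: 5.95
position: [621.9, 168.4, 72.1]
tcp_rot: [0.001, -0.08, 0.997, 0.0]
contact_force: [-1.6, 0.9, 6.2]
width: 48.3
gripper_force: 62.0
t: 6.58
position: [621.9, 168.4, 72.1]
tcp_rot: [0.001, -0.093, 0.996, 0.0]
contact_force: [-1.7, 0.5, 5.9]
width: 48.6
gripper_force: 62.1
[ 8.08823253e-02  6.83087735e-01  1.23789483e+00  3.95897402e-04
  1.21946684e+00 -1.67644842e+00] [0.14608632 0.24871807 0.01508806]
```

```bash
python3 -m handwheel '{"hand":[0.2,0.2,0.2,0.2,0.2],"xyz":[[0,0,-0.1],[0,0,-0.2],[0,0,-0.3],[0,0,-0.4],[0,0,-0.5]],"twist":[[0,0,0],[0,0,0],[0,0,0],[0,0,0],[0,0,0]]}'
```

```text
t: 7.2
position: [621.7, 168.1, 76.3]
tcp_rot: [-0.0, -0.093, 0.996, -0.0]
contact_force: [0.2, 0.5, -0.5]
width: 48.8
gripper_force: 61.9
```

Lifts freely; the force is just the cap's weight. Raising it clear.

```bash
python3 -m handwheel '{"hand":[0.2,0.2,0.2,0.2,0.2],"xyz":[[0,0,-1],[0,0,-2.5],[0,0,-4.5],[0,0,-6.5],[0,0,-8]],"twist":[[0,0,0],[0,0,0],[0,0,0],[0,0,0],[0,0,0]]}'
python3 - <<'E'
from h import *
s=snap('wrist'); cv2.imwrite('pics/w3.png',s['image'][:,:,::-1])
o=r.get_obs();print(o['position'],o['width'])
for m in optics.masks_of('wrist','mat')[:2]:
    x0,y0,x1,y1=m['rect'];print(m['conf'],m['rect'],atz(s,(x0+x1)/2,(y0+y1)/2,5))
q=o['tcp_rot'];from scipy.spatial.transform import Rotation as R
M=R.from_quat([*q[1:],q[0]]).as_matrix();print((M.T@(np.array([433.3,26.5,0])-o['position'])/10).round(2))
E
```

```text
t: 7.82
position: [622.0, 168.2, 158.4]
tcp_rot: [0.001, -0.093, 0.996, -0.0]
contact_force: [-0.1, -0.4, -1.5]
width: 48.2
gripper_force: 62.0
[622.62565348 168.2167103  160.11985289] 48.7412377220179
0.61 [127.0, 0.0, 217.3, 14.8] [489.55465508  38.49836103   5.        ]
[ 21.31 -10.41  15.92]
```

View pics/w3.png

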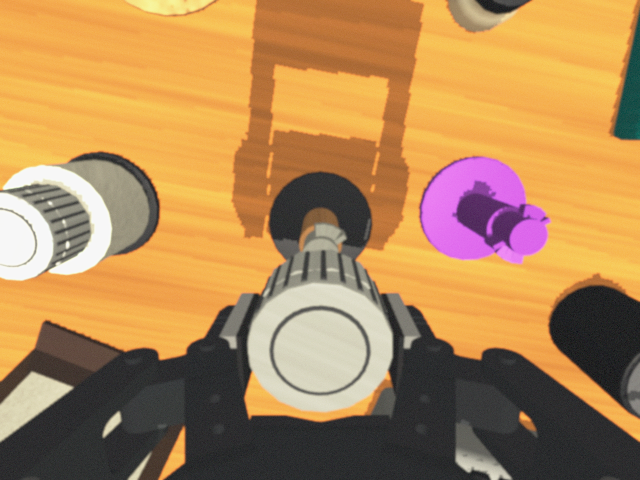

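Cap is held upright and clear of the neck, with the bare neck visible at about (322,238). Carrying it to above the mat.

```bash
python3 -m handwheel '{"hand":[0.2,0.2,0.2,0.2,0.2],"xyz":[[3.5,-1.7,0],[8,-3.9,0],[13,-6.3,0],[18,-8.8,0],[21.3,-10.4,0]],"twist":[[0,0,0],[0,0,0],[0,0,0],[0,0,0],[0,0,0]]}'
python3 -m handwheel '{"hand":[0.2,0.2,0.2,0.2,0.2],"xyz":[[0,0,1.5],[0,0,4],[0,0,6.5],[0,0,8],[0,0,8]],"twist":[[0,0,0],[0,0,0],[0,0,0],[0,0,0],[0,0,0]]}'
python3 - <<'E'
from h import *
s=snap('wrist'); cv2.imwrite('pics/w4.png',s['image'][:,:,::-1])
o=r.get_obs();print(o['position'],o['width'])
for m in optics.masks_of('wrist','mat')[:2]:
    print(m['conf'],m['rect'])
# mat outline expected at estimate
for a in np.arange(0,6.28,0.785):
    p=np.array([433.3+60*np.cos(a),26.5+60*np.sin(a),5,1]);c=np.linalg.inv(s['world_from_camera'])@p
    print((c[:2]/c[2]*s['f']+[s['cx'],s['cy']]).round(),end=' ')
E
```

```text
t: 8.55
position: [429.5, 25.6, 156.0]
tcp_rot: [-0.001, -0.093, 0.996, 0.0]
contact_force: [-0.4, 0.5, -1.5]
width: 48.6
gripper_force: 62.0
t: 9.18
position: [431.0, 26.6, 75.5]
tcp_rot: [-0.001, -0.093, 0.996, 0.0]
contact_force: [0.4, 0.8, -0.6]
width: 49.0
gripper_force: 62.2
[431.47437634  26.48419223  76.21057133] 48.635305003940715
0.6 [219.8, 159.1, 417.3, 302.4]
[301. 346.] [371. 333.] [415. 276.] [404. 203.] [339. 158.] [259. 175.] [219. 241.] [239. 310.]
```

View pics/w4.png

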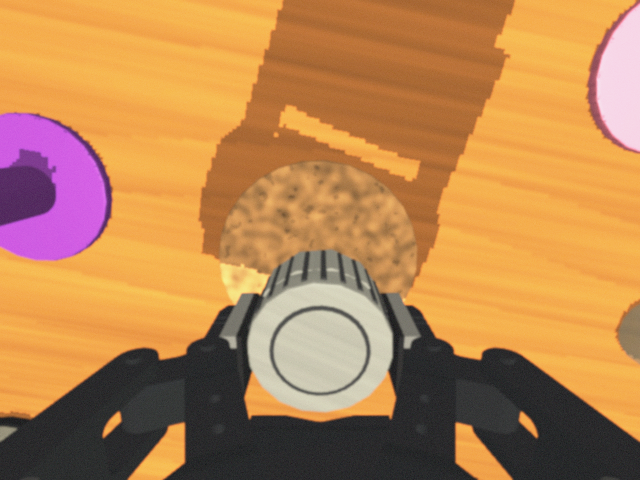

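The mat spans columns 220–417 with its top at row 159, as predicted, so the cap is centred over it. Lowering.

```bash
python3 -m handwheel '{"hand":[0.2,0.2,0.2,0.2,0.2],"xyz":[[0,0,1.5],[0,0,3],[0,0,4.5],[0,0,5.6],[0,0,6]],"twist":[[0,0,0],[0,0,0],[0,0,0],[0,0,0],[0,0,0]]}'
python3 -m handwheel '{"hand":[0.2,0.2,0.2,0.2,0.2],"xyz":[[0,0,0.1],[0,0,0.2],[0,0,0.3],[0,0,0.4],[0,0,0.4]],"twist":[[0,0,0],[0,0,0],[0,0,0],[0,0,0],[0,0,0]]}'
```

```text
t: 9.9
position: [431.8, 26.4, 16.2]
tcp_rot: [0.0, -0.093, 0.996, -0.0]
contact_force: [-0.3, 0.3, -1.4]
width: 48.6
gripper_force: 62.2
t: 10.52
position: [431.6, 26.4, 12.3]
tcp_rot: [-0.0, -0.093, 0.996, -0.0]
contact_force: [-0.0, 0.2, -1.0]
width: 48.8
gripper_force: 62.2
```

```bash
python3 -m handwheel '{"hand":[0.2,0.2,0.2,0.2,0.2],"xyz":[[0,0,0.1],[0,0,0.2],[0,0,0.2],[0,0,0.2],[0,0,0.2]],"twist":[[0,0,0],[0,0,0],[0,0,0],[0,0,0],[0,0,0]]}'
python3 -m handwheel '{"hand":[0.2,0.2,0.2,0.2,0.2],"xyz":[[0,0,0.1],[0,0,0.1],[0,0,0.1],[0,0,0.1],[0,0,0.1]],"twist":[[0,0,0],[0,0,0],[0,0,0],[0,0,0],[0,0,0]]}'
```

```text
t: 11.15
position: [431.7, 26.4, 10.3]
tcp_rot: [0.0, -0.093, 0.996, -0.0]
contact_force: [0.0, -0.1, -1.4]
width: 48.2
gripper_force: 62.2
t: 11.78
position: [431.7, 26.5, 9.3]
tcp_rot: [0.0, -0.093, 0.996, -0.0]
contact_force: [1.3, -0.5, -1.2]
width: 48.6
gripper_force: 62.2
```

```bash
python3 -m handwheel '{"hand":[0.2,0.2,0.2,0.2,0.2],"xyz":[[0,0,0.05],[0,0,0.1],[0,0,0.1],[0,0,0.1],[0,0,0.1]],"twist":[[0,0,0],[0,0,0],[0,0,0],[0,0,0],[0,0,0]]}'
python3 -m handwheel '{"hand":[0.2,0.2,0.2,0.2,0.2],"xyz":[[0,0,0.05],[0,0,0.1],[0,0,0.1],[0,0,0.1],[0,0,0.1]],"twist":[[0,0,0],[0,0,0],[0,0,0],[0,0,0],[0,0,0]]}'
```

```text
t: 12.4
position: [431.7, 26.5, 9.0]
tcp_rot: [0.0, -0.093, 0.996, -0.0]
contact_force: [-2.5, 1.1, 12.1]
width: 48.7
gripper_force: 63.5
t: 13.02
position: [431.8, 26.5, 8.9]
tcp_rot: [0.001, -0.093, 0.996, -0.0]
contact_force: [-5.8, 3.5, 28.0]
width: 48.4
gripper_force: 65.1
```

It touches down at TCP z≈9. Relieving the press, opening slowly, then rising.

```bash
python3 -m handwheel '{"hand":[0.2,0.2,0.2,0.2,0.2],"xyz":[[0,0,-0.05],[0,0,-0.1],[0,0,-0.15],[0,0,-0.15],[0,0,-0.15]],"twist":[[0,0,0],[0,0,0],[0,0,0],[0,0,0],[0,0,0]]}'
python3 -m handwheel '{"hand":[0.55,0.6,0.65,0.7,0.75],"xyz":[[0,0,0],[0,0,0],[0,0,0],[0,0,0],[0,0,0]],"twist":[[0,0,0],[0,0,0],[0,0,0],[0,0,0],[0,0,0]]}'
python3 -m handwheel '{"hand":[0.9,1,1,1,1],"xyz":[[0,0,0],[0,0,0],[0,0,0],[0,0,0],[0,0,0]],"twist":[[0,0,0],[0,0,0],[0,0,0],[0,0,0],[0,0,0]]}'
python3 -m handwheel '{"hand":[1,1,1,1,1],"xyz":[[0,0,-1],[0,0,-3],[0,0,-7],[0,0,-12],[0,0,-16]],"twist":[[0,0,0],[0,0,0],[0,0,0],[0,0,0],[0,0,0]]}'
python3 - <<'E'
from h import *
s=snap('wrist'); cv2.imwrite('pics/w5.png',s['image'][:,:,::-1])
for n in('cap','mat'):
  for m in optics.masks_of('wrist',n)[:1]:
    x0,y0,x1,y1=m['rect'];print(n,m['conf'],m['rect'],atz(s,(x0+x1)/2,(y0+y1)/2,23 if n=='cap' else 5))
E
```

```text
t: 13.65
position: [431.7, 26.5, 9.1]
tcp_rot: [0.0, -0.093, 0.996, -0.0]
contact_force: [-1.7, 1.0, 7.1]
width: 48.7
gripper_force: 62.8
t: 14.28
position: [431.7, 26.5, 8.8]
tcp_rot: [-0.0, -0.093, 0.996, 0.0]
contact_force: [-0.3, -0.2, 0.1]
width: 63.9
gripper_force: 0.0
t: 14.9
position: [431.7, 26.5, 8.8]
tcp_rot: [0.0, -0.093, 0.996, 0.0]
contact_force: [0.5, -0.2, 0.1]
width: 85.4
gripper_force: 0.0
t: 15.52
position: [431.5, 26.5, 171.4]
tcp_rot: [0.001, -0.093, 0.996, -0.0]
contact_force: [-0.1, 1.4, 0.0]
width: 85.2
gripper_force: 0.0
cap 0.96 [286.3, 193.8, 355.1, 258.8] [432.67716751  27.67679589  23.        ]
mat 0.66 [249.0, 149.6, 391.0, 289.6] [431.33323657  26.86217208   5.        ]
```

View pics/w5.png

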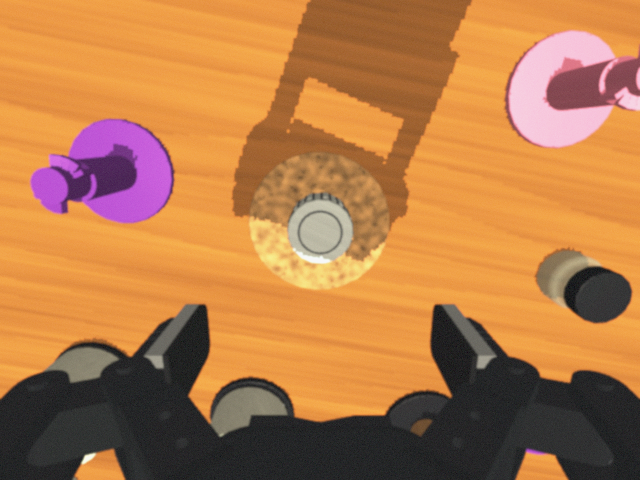

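The cap stands upright at (320,230), in the middle of the mat (320,220), and the gripper is clear.

```bash
python3 -c "
from workcell import r
print(r.job_done())"
```

```text
the job is handed in; nothing more can be done
None
```

I unscrewed the run-out spindle's cap, lifted it off and set it down upright, about 2 mm from the centre of the cork mat; the job was handed in at about 15.6 s, and no verdict was returned.

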